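Lay the power converter down on its fins against the bench stop

TASK

Tip the tall power converter over onto its finned side with the fingertips, lowering it gently so that it never drops or slams down and its screwed cover ends facing up. Finish with its foot plate flush and square against the bench stop bar behind it, so that it cannot skid when the cover is unscrewed, and with the hand clear. Do not grip, lift or carry the converter, and leave the other things on the bench alone.

Things in the scene. Friction and masses are not known exactly. Their poses are not given: they have to be found in the camera images.
- converter: The tall part: a loose power converter, 0.5 to 0.8 kg, standing on its foot plate, 56 deep (x) x 88 wide (y) x 160 tall (z) mm. Origin: centre of its underside. Own z runs from foot to top end; own -x is the finned side (away from the stop bar), own +x the flat cover side (towards the stop bar). The foot plate is 56 x 88 mm, 5 mm thick. It is steady upright.
- tip_edge (a point): Middle of the foot plate's front lower edge (converter x = -28, y = 0, z = 0 mm), on the finned side, about which the converter tips. Its centre of mass is 70 mm above the foot and 34 mm behind this edge, so it overbalances at about 26 degrees of tilt towards the fins and from there falls freely unless it is held up.
- top_mid (a point): Centre of the flat top end face (converter x = 12, y = 0, z = 160 mm), 32 x 88 mm. It closes the black terminal end: the upper 40 mm (z 120 to 160), a plain block without fins, x from -4 to +28 mm, full width. Below it the solid body has the same section down to the foot plate.
- foot_left (a point): Middle of the left side edge of the converter's underside (converter x = 0, y = +44, z = 0 mm).
- foot_right (a point): Middle of the right side edge of the converter's underside (converter x = 0, y = -44, z = 0 mm).
- stop: Bench stop bar: straight aluminium bar fixed to the bench, 25 (x) x 260 (y) x 30 (z) mm, with a black clamp knob 24 mm across standing 22 mm above the bar near each end. Origin: centre of its underside. Its flat stop face looks towards its own -x (to the converter), 12.5 mm from the origin. At the start the foot plate stands roughly 10 to 25 mm in front of this face.
- aerosol: Bystander: upright white spray can, 52 mm across, 190 mm tall. Origin at the centre of its underside.
- solder_spool: Bystander: small spool of solder wire standing on its flange, 54 mm across, 42 mm tall. Origin at the centre of its underside.
- tape_roll: Bystander: copper-brown tape ring lying flat, 84 mm across, 12 mm tall. Origin at the centre of its underside.
- screwdriver: Bystander: screwdriver lying on the bench, 190 mm long, along its own x. Origin near its middle, at the bench.
- fin_mid (a point): Middle of the finned side (converter x = -28, y = 0, z = 62 mm). Seven upright fins stand 24 mm proud of the body (x -28 to -4 mm), from z = 5 to 120 mm only. When the converter lies on its fins (own x up), the finless terminal end overhangs: its underside is 24 mm above the bench, leaving free room for fingertips beneath it.
Things that resemble listed ones, but are neither listed nor needed, are in the scene too. Of the things that look like the converter, the larger one is meant.

How it is judged:
At the end, for the whole second after the job is handed in: The converter lies at rest flat on its fins on the bench (cover up, within about 3.5 degrees), and both sides of its foot plate are within 4 mm of the stop bar's face, within the length of the bar (angle between converter's own x axis and vertical below 0.06 rad and height (world z) of tip_edge below 0.006 m and x of foot_left in the frame of stop between -0.0165 and -0.01 m and x of foot_right in the frame of stop between -0.0165 and -0.01 m and y of foot_left in the frame of stop below 0.13 m and y of foot_right in the frame of stop above -0.13 m and linear speed of converter below 0.02 m/s); the robot touches nothing.
It fails at once if the converter was let fall or slammed: it turned faster than 3.5 rad/s (as after a drop of its top end by more than about 12 mm) (angular speed of converter above 3.5 rad/s).
It fails at once if the converter was lifted or carried: its tipping edge left the bench by more than 20 mm (height (world z) of tip_edge above 0.02 m).
It fails at once if the converter was gripped or forced: the fingers pressed it with more than 18 N while it was not yet lying (contact force between the fingers and converter above 18 N and angle between converter's own x axis and vertical above 0.2 rad).
It fails at once if a bystander was moved by more than 20 mm (distance of any of aerosol, solder_spool, tape_roll, screwdriver from where it was at the start of the episode above 0.02 m).
It also fails if it takes over 64 s, if anything falls off the work surface, if the arm or the gripper's body presses on something with over 40 N, if the wrist force passes 120 N, or if a joint passes its speed limit or range.

ROBOT

A 7-joint arm with a two-finger parallel gripper is mounted at the origin on the work surface. World frame = base frame: x ahead of the robot, y to its left, z up, the work surface at z = 0. Lengths are in m, angles in rad, forces in N, time in s.
With the tool pointing down it reaches from about 0.4 to 0.85 m from the base axis. Payload 4.5 kg.
Tool frame: the origin (TCP) lies midway between the tips of the shut fingers; the grasp point (between the pads) lies 19 mm behind it; z points along the fingers, y is the direction in which the jaws open and shut (so a half turn about z gives the same grasp; the last joint's range is limited). The gripper opens to 88 mm and grips with 3 to 60 N. Pads are 18 mm wide; open, the fingers measure 123 mm over their backs; the gripper's body (75 mm by 187 mm) begins 45 mm behind the grasp point.
Start: joints at [1.23, 0.689, -0.195, 1.565, 0.157, 0.902, -0.215], TCP at [0.229, -0.582, 0.239] pointing down, gripper open.
Joint ranges: [-3.01, 3.01], [-0.46, 2.08], [-1.47, 1.51], [0.13, 2.56], [-1, 4.14], [0.04, 2.09], [-2.66, 2.66]. Speed limits (rad/s): [2.57, 2.57, 3.14, 3.14, 3.14, 3.14, 3.14].

INTERFACE

Orientations are given as a unit quaternion [x, y, z, w].
In Python, from plant import r gives the robot as it stands. The module is installed in compiled form; this text tells all that it offers.
- The arm moves only by the tool carry_out, never from a script. Its argument "commands" is a list of rows, each a list of 6 numbers: the shift along the tool's x, y, z in m, then the turn, a rotation vector about the tool's x, y, z in degrees. In form: [[dx, dy, dz, wx, wy, wz], ...]. A call has 1 to 12 rows; each row is the pose to reach, as a shift and turn from the pose commanded when the call began, along the tool's axes at that moment; what a row does not reach only later rows make up. A row lasts 1/10 s, in which the tool goes at most 50 mm and 8.59 degrees, less where a joint would pass 70% of its speed; a pose out of reach is approached as far as the arm can. A call with a gripper value outside its range is refused whole. "fingers" is the closure in counts, from 0 (fully open) to 255 (shut), set as the call begins (left out, the last holds). The fingers move at their own pace and stop on an object; "grip_force" is the grip in N (left out, the last holds). Time passes only in rows, so rows that repeat a pose let the fingers close. It gives the time, the measured TCP pose, the force and the opening at its end, in the units of the state.
- r.get_state(): the state, without advancing time (a new reading comes with each control period).
- r.snapshot(name): name is "scene" or "side" or "wrist"; returns a dict with "img" (480x640x3 uint8, blue, green, red), "intrinsics" (3x3 intrinsics, pixels), "extrinsics" (4x4, takes a point from camera to world coordinates); the wrist camera has in their place "tool_from_camera" (4x4, takes a point from camera to tool coordinates, whose origin is the TCP and whose axes are the flange's). Camera axes: x right, y down, z forward; pixel columns grow to the right and rows downward; lengths in m; the calibration is good to about 2 mm. A picture is of the moment at which its call begins: read the wrist's pose just before it. There is no depth.
- r.finish_job(): hands the job in, once; it reports no verdict.
Trained networks look in a picture, given as the dict that the camera call returned (one of the last four; its "shot" number tells which), for a name from the list of things; names that differ only in an ending like _2 or _b are one class to them, and where a whole thing is asked for, a point or a joint stands for the part that bears it (a point fixed in the world has none). Each returns a list of dicts, best first, with "p" (0 to 1); they miss things now and then, are a little off and sometimes report something else, mostly with a low value. They report only what shows in the picture. A call takes as long as a camera call. They do not tell look-alikes from the thing itself.
- r.spot_in(picture, label): "xyz" ([x, y, z] in m, in world coordinates, good to about 4 mm: the middle of the surface that is visible of it).
- r.spot_point(picture, label): "xyz" ([x, y, z] in m, in world coordinates, good to about 4 mm: a listed point, or the origin of a listed thing).
The state is a dict: "clock": time; "q": joint angles; "qd": joint speeds; "joint_torque": joint torques, N m; "tool_pos": TCP position; "eef_rot": TCP orientation; "contact_force": force on the tool from outside, world axes, zero at the start; "moment": the same for the moment, N m; "opening": opening from 0.0 (shut) to 1.0 (fully open).
Only numpy, scipy, OpenCV 4.12 (cv2) and the standard library are available. Lean on these libraries where they do the work, as an engineer would, in place of code of your own. Each camera call takes 0.05 s, during which the arm holds its last target.

## Working session

There is one attempt and no reset: what is moved stays moved. The work goes in short steps, Python scripts to look and compute and a tool call to move; the robot and the scene stay as the last step left them, time stands still between calls to the robot, and variables do not carry over. Pictures are saved under pics/ and viewed, and the job is handed in when it is done.

Besides the shell and the picture viewer there is one more tool, called after ">>>" as name([rows], argument=value, ...), one row to a line, values as JSON. carry_out: Moves the arm, as the interface text tells. Its arguments: {"type":"object","properties":{"commands":{"type":"array","items":{"type":"array","items":{"type":"number"}}},"fingers":{"type":"number"},"grip_force":{"type":"number"}},"required":["commands"]}

```bash
mkdir -p pics && python3 - <<'E'
from plant import r
import cv2
s=r.get_state();print({k:s[k] for k in('clock','tool_pos','eef_rot','contact_force','opening')})
for n in("scene","side"):
    p=r.snapshot(n);cv2.imwrite(f'pics/{n}0.png',p['img'])
    for l in('converter','stop','aerosol','solder_spool','tape_roll','screwdriver','tip_edge','top_mid','foot_left','foot_right','fin_mid'):
        print(n,l,[([round(float(x),4) for x in d['xyz']],round(d['p'],2)) for d in r.spot_point(p,l)][:4])
E
```

```text
{'clock': 0.0, 'tool_pos': array([ 0.22852199, -0.58107925,  0.2379262 ]), 'eef_rot': array([ 9.82485582e-01,  1.86336562e-01, -2.29871109e-04, -8.45372933e-04]), 'contact_force': array([-0.92412448,  0.32108113,  0.47928657]), 'opening': 0.9962733132635991}
scene converter [([0.4383, -0.0246, 0.0004], 0.74), ([0.5714, -0.0991, -0.0031], 0.64)]
scene stop [([0.5412, -0.1584, -0.0012], 0.89), ([0.6177, -0.0883, 0.0014], 0.21)]
scene aerosol [([0.6612, -0.3182, -0.0005], 0.93)]
scene solder_spool []
scene tape_roll [([0.6922, 0.1375, 0.002], 0.59)]
scene screwdriver [([0.4228, -0.2811, 0.0025], 0.86)]
scene tip_edge [([0.4549, -0.0285, 0.0002], 0.67), ([0.4237, -0.2834, -0.0004], 0.46)]
scene top_mid [([0.5758, -0.1117, 0.1584], 0.68), ([0.4282, -0.0182, 0.1094], 0.59)]
scene foot_left [([0.617, -0.0896, 0.0011], 0.79), ([0.43, -0.0523, -0.0004], 0.78)]
scene foot_right [([0.4409, 0.0079, 0.0029], 0.75)]
scene fin_mid [([0.4564, -0.0229, 0.0401], 0.65)]
side converter [([0.4349, -0.0258, 0.0002], 0.94), ([0.5735, -0.1015, 0.001], 0.81), ([0.6876, 0.132, -0.0001], 0.49)]
side stop [([0.5393, -0.1644, 0.0016], 0.92), ([0.6593, -0.3181, -0.0009], 0.28)]
side aerosol [([0.6567, -0.3195, 0.002], 0.9)]
side solder_spool [([0.7029, -0.0975, 0.002], 0.93)]
side tape_roll [([0.6911, 0.136, -0.002], 0.76)]
side screwdriver [([0.4228, -0.281, -0.0003], 0.71), ([0.5697, -0.1057, 0.1645], 0.54), ([0.5371, -0.162, 0.0037], 0.38)]
side tip_edge [([0.4582, -0.0257, -0.0002], 0.84), ([0.5682, -0.0699, -0.001], 0.66)]
side top_mid [([0.4316, -0.0222, 0.1119], 0.82), ([0.5671, -0.0699, 0.0599], 0.4), ([0.5298, -0.1004, -0.001], 0.22)]
side foot_left [([0.4351, -0.0495, -0.0023], 0.95), ([0.6146, -0.0938, 0.0005], 0.67)]
side foot_right [([0.4458, 0.0059, -0.0008], 0.8), ([0.5272, -0.0999, 0.0017], 0.69), ([0.4201, -0.2802, -0.0021], 0.5)]
side fin_mid [([0.5672, -0.0702, 0.0593], 0.67), ([0.4528, -0.0262, 0.0429], 0.56)]
```

View pics/scene0.png

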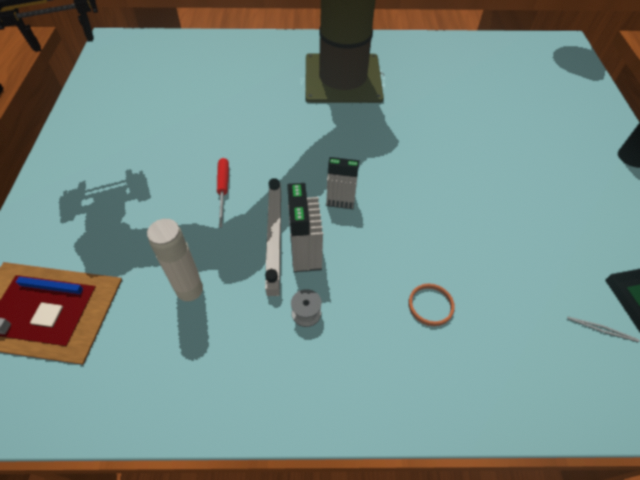

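View pics/side0.png

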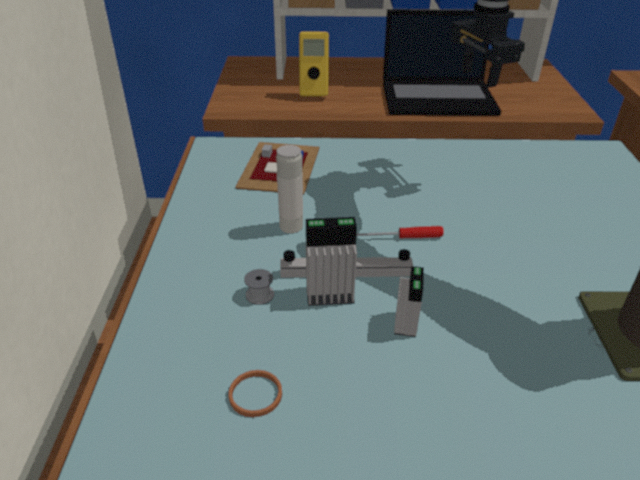

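The larger look-alike is the target. In the scene image the candidates are at pixel (305,230) and (343,182); in the side image they are at (331,260) and (410,300). The first of each pair stands in front of the bar and its top measures z≈0.158, against 0.11 for the other. I'll confirm this in enlarged crops.

```bash
python3 - <<'E'
import cv2,numpy as np
a=cv2.imread('pics/scene0.png')[160:300,250:370];a=cv2.resize(a,None,fx=4,fy=4,interpolation=cv2.INTER_CUBIC)
cv2.imwrite('pics/c_scene.png',a)
b=cv2.imread('pics/side0.png')[205:315,270:430];b=cv2.resize(b,None,fx=5,fy=5,interpolation=cv2.INTER_CUBIC);cv2.imwrite('pics/c_side.png',b)
E
```

```text
(no output)
```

View pics/c_scene.png

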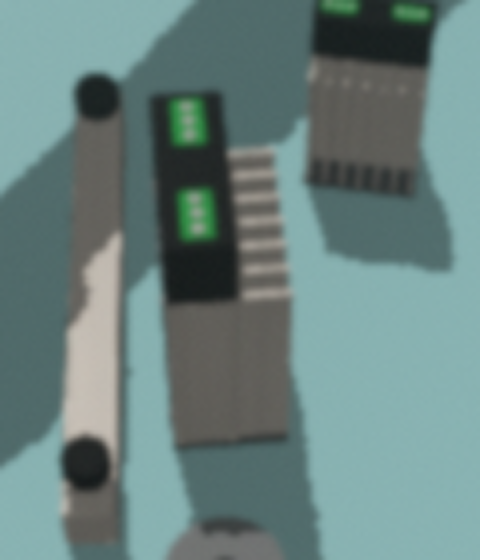

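View pics/c_side.png

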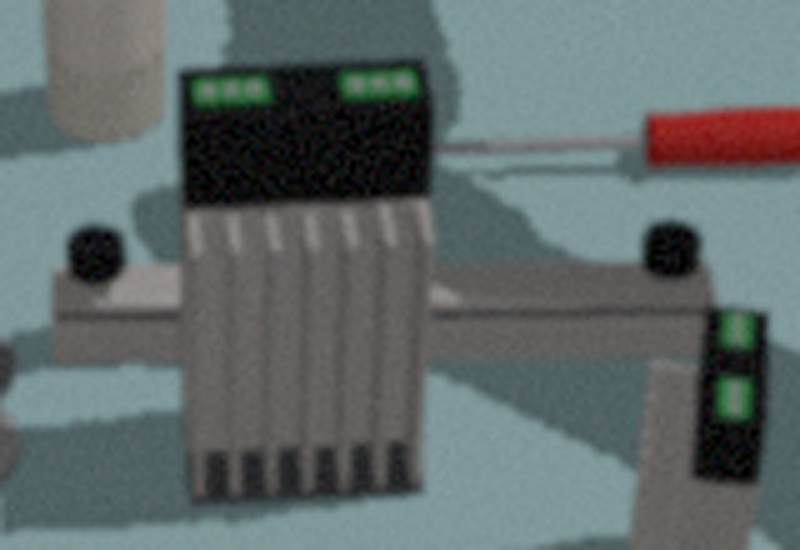

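```bash
cat > h.py <<'E'
import numpy as np
from scipy.optimize import least_squares
def proj(cam,P):
    T=np.linalg.inv(cam['extrinsics']);p=(T[:3,:3]@P.T).T+T[:3,3];q=(cam['intrinsics']@p.T).T
    return q[:,:2]/q[:,2:]
def place(v,L):
    c,s=np.cos(v[2]),np.sin(v[2]);R=np.array([[c,-s,0],[s,c,0],[0,0,1]]);return L@R.T+[v[0],v[1],0]
def fit(obs,v0):
    def f(v):return np.concatenate([(proj(c,place(v,np.array(L)/1000.))-np.array(px)).ravel() for c,L,px in obs])
    s=least_squares(f,v0,loss='soft_l1');return s.x,f(s.x)
E
python3 - <<'E'
from plant import r
from h import *
S=r.snapshot('scene');D=r.snapshot('side')
np.savez('cams.npz',Se=S['extrinsics'],Si=S['intrinsics'],De=D['extrinsics'],Di=D['intrinsics'])
sc=lambda P:np.array(P)/4.+[250,160]-.4
sd=lambda P:np.array(P)/5.+[270,205]-.4
v,e=fit([(S,[[28,44,0],[-28,44,0],[28,44,120],[-4,44,120],[28,-44,160],[-4,-44,160]],sc([[178,445],[288,437],[168,305],[238,300],[150,94],[221,92]])),
 (D,[[28,44,160],[28,-44,160],[-4,44,120],[-4,-44,120],[-28,44,0],[-28,-44,0]],sd([[180,72],[425,60],[187,208],[430,198],[192,502],[420,490]]))],[.572,-.1,-1.48])
print('conv',v.round(4),np.degrees(v[2]),e.round(1))
v,e=fit([(S,[[-12.5,130,30],[-12.5,130,0]],sc([[118,512],[118,541]])),
 (D,[[-12.5,130,30],[-12.5,-130,30],[-12.5,130,0],[12.5,-130,30]],sd([[55,317],[712,305],[55,362],[708,263]]))],[.54,-.16,-1.5])
print('stop',v.round(4),np.degrees(v[2]),e.round(1))
st=r.get_state();print(st['clock'],r.snapshot('wrist')['tool_from_camera'].round(3))
E
```

```text
conv [ 0.5721 -0.0957 -1.4739] -84.44850192422525 [-1.1  1.  -0.1  0.6 -0.8  0.   0.  -0.2 -0.7 -0.5 -0.5 -1.3 -0.7  0.
 -0.1  0.1 -0.6  1.9  0.4  1.4 -0.1  2.2  1.4  1.8]
stop [ 0.5401 -0.1602 -1.5387] -88.16282851475275 [-0.5 -0.3  0.4  0.3 -1.  -1.1  1.4 -0.3 -0.4  1.6  0.3  0. ]
1.3 [[-0.001 -0.96  -0.279  0.072]
 [ 1.    -0.001 -0.     0.   ]
 [-0.    -0.279  0.96  -0.146]
 [ 0.     0.     0.     1.   ]]
```

```bash
cat >> h.py <<'E'
from scipy.spatial.transform import Rotation as Ro
# tool pose for conv-like frame: yaw a (direction of tool x), tilt phi (deg) toward fins
def toolR(a,phi):
    c,s=np.cos(a),np.sin(a)
    B=np.array([[c,s,0],[s,-c,0],[0,0,-1]]) # columns x,y,z of the tool
    return Ro.from_matrix(B)*Ro.from_rotvec([-np.radians(phi),0,0])
def rel(p0,R0,p,R):
    return np.r_[R0.inv().apply(np.array(p)-p0),np.degrees((R0.inv()*R).as_rotvec())]
E
python3 - <<'E'
from plant import r
from h import *
s=r.get_state();p0=s['tool_pos'];R0=Ro.from_quat(s['eef_rot'])
print(rel(p0,R0,[.5734,-.110,.26],toolR(np.radians(5.6),0)).round(4))
E
```

```text
[ 4.93300e-01 -3.12800e-01 -2.13000e-02  5.70000e-03 -3.20000e-03
  1.58739e+01]
```

>>> carry_out([
  [0.04,-0.025,-0.02,0,0,2],
  [0.08,-0.05,-0.021,0,0,4],
  [0.12,-0.075,-0.021,0,0,6],
  [0.16,-0.1,-0.021,0,0,8],
  [0.2,-0.127,-0.021,0,0,9],
  [0.24,-0.152,-0.021,0,0,10],
  [0.28,-0.177,-0.021,0,0,11],
  [0.32,-0.203,-0.021,0,0,12],
  [0.36,-0.228,-0.021,0,0,13],
  [0.4,-0.254,-0.021,0,0,14],
  [0.45,-0.285,-0.021,0,0,15],
  [0.493,-0.313,-0.021,0,0,15.9],
], fingers=120)

```text
clock: 2.55
tool_pos: [0.5682, -0.1165, 0.2599]
eef_rot: [0.999, 0.048, 0.0, 0.0]
contact_force: [1.2, -1.2, -0.5]
opening: 0.533
```

>>> carry_out([
  [0,0,0,0,0,0],
  [0,0,0,0,0,0],
  [0,0,0,0,0,0],
])

```text
clock: 2.85
tool_pos: [0.5662, -0.1198, 0.2596]
eef_rot: [0.999, 0.048, -0.001, 0.001]
contact_force: [-0.4, -0.7, 0.3]
opening: 0.53
```

```bash
python3 - <<'E'
from plant import r
import cv2
from h import *
s=r.get_state();print(s['clock'],s['tool_pos'],toolR(np.radians(5.6),0).inv()*Ro.from_quat(s['eef_rot']),s['opening'],s['q'].round(2))
w=r.snapshot('wrist');cv2.imwrite('pics/w1.png',w['img']);np.savez('w1.npz',T=w['tool_from_camera'],K=w['intrinsics'],p=s['tool_pos'],q=s['eef_rot'])
for l in('top_mid','converter','stop'):print(l,[(d['xyz'],d['p']) for d in r.spot_point(w,l)][:2])
E
```

```text
2.85 [ 0.56621973 -0.11982187  0.25964632] Rotation.from_matrix(array([[ 0.9999965 , -0.00241039, -0.00109255],
                            [ 0.00241179,  0.99999627,  0.00128002],
                            [ 0.00108946, -0.00128265,  0.99999858]])) 0.5302180831763875 [ 0.17  0.6  -0.07  1.69  0.06  0.86 -1.4 ]
top_mid [([0.5771, -0.1062, 0.1597], 0.69)]
converter [([0.4366, -0.0234, -0.0017], 0.98)]
stop [([0.5411, -0.1611, -0.003], 0.79)]
```

View pics/w1.png

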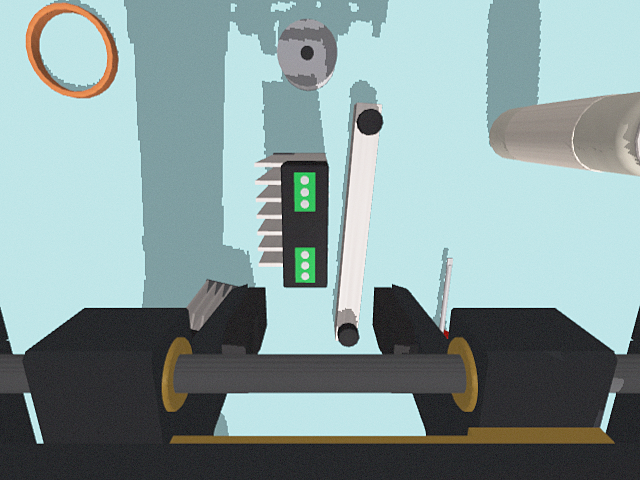

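```bash
cat >> h.py <<'E'
def deproj(T,K,p,q,uv,z):
    R=Ro.from_quat(q);d=T[:3,:3]@np.linalg.solve(K,np.r_[uv,1.]);d=R.apply(d);o=R.apply(T[:3,3])+p
    return o+d*(z-o[2])/d[2]
E
python3 - <<'E'
from h import *
w=np.load('w1.npz');f=lambda uv,z:deproj(w['T'],w['K'],w['p'],w['q'],uv,z)
C=[f(u,.16) for u in[(282,163),(328,161),(328,287),(283,286)]]
for c in C:print(c.round(4))
C=np.array(C);m=C.mean(0);print('topmid',m,'width',np.linalg.norm(C[0]-C[3]),np.linalg.norm(C[1]-C[2]),'thick',np.linalg.norm(C[0]-C[1]))
yv=(C[0]+C[1]-C[2]-C[3]);print('y-axis deg',np.degrees(np.arctan2(yv[1],yv[0])))
a,b=f((357,104),.03),f((336,322),.03);d=a-b;print('stop face',a,b,np.degrees(np.arctan2(d[1],d[0])))
a,b=f((382,104),.03),f((360,345),.03);d=a-b;print('stop rear',a,b,np.degrees(np.arctan2(d[1],d[0])))
E
python3 - <<'E'
import cv2
b=cv2.imread('pics/w1.png')[90:350,240:420];cv2.imwrite('pics/w1c.png',cv2.resize(b,None,fx=2.3,fy=2.3,interpolation=cv2.INTER_CUBIC)[:600])
E
```

```text
[ 0.6181 -0.0906  0.16  ]
[ 0.6222 -0.1205  0.16  ]
[ 0.5335 -0.1294  0.16  ]
[ 0.5313 -0.097   0.16  ]
topmid [ 0.57630209 -0.10938756  0.16      ] width 0.08710002232365818 0.08916079665851408 thick 0.03016627968711714
y-axis deg 5.011743360367352
stop face [ 0.66952601 -0.14679868  0.03      ] [ 0.43585562 -0.15157369  0.03      ] 1.1706660860082612
stop rear [ 0.67178404 -0.17070592  0.03      ] [ 0.40889454 -0.18248818  0.03      ] 2.56618117304425
```

View pics/w1c.png

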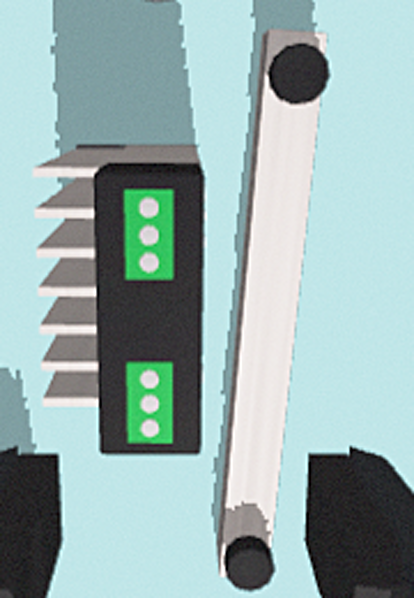

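```bash
python3 - <<'E'
from plant import r
from h import *
s=r.get_state();p0=s['tool_pos'];R0=Ro.from_quat(s['eef_rot'])
for z in(.22,.138):print(rel(p0,R0,[.5755,-.1085,z],toolR(np.radians(5.2),0)).round(4))
E
```

```text
[ 0.0101 -0.0104  0.0398  0.0375  0.0166  0.2249]
[ 0.0101 -0.0104  0.1218  0.0375  0.0166  0.2249]
```

>>> carry_out([
  [0.005,-0.005,0.02,0,0,0.2],
  [0.01,-0.01,0.04,0,0,0.2],
  [0.01,-0.0105,0.06,0,0,0.2],
  [0.01,-0.0105,0.07,0,0,0.2],
  [0.01,-0.0105,0.07,0,0,0.2],
  [0.01,-0.0105,0.07,0,0,0.2],
  [0.01,-0.0105,0.07,0,0,0.2],
], fingers=128, grip_force=3)

```text
clock: 3.75
tool_pos: [0.5767, -0.1071, 0.1908]
eef_rot: [0.999, 0.047, 0.001, 0.0]
contact_force: [0.1, 1.1, -0.3]
opening: 0.5
```

```bash
python3 - <<'E'
from plant import r
import cv2
from h import *
s=r.get_state();print(s['clock'],s['tool_pos'],s['opening'],s['contact_force'])
p0=s['tool_pos'];R0=Ro.from_quat(s['eef_rot'])
print(rel(p0,R0,[.5755,-.1085,.138],toolR(np.radians(5.2),0)).round(4))
w=r.snapshot('wrist');cv2.imwrite('pics/w2.png',w['img']);np.savez('w2.npz',T=w['tool_from_camera'],K=w['intrinsics'],p=s['tool_pos'],q=s['eef_rot'])
E
```

```text
3.75 [ 0.57668325 -0.10714823  0.19077377] 0.5001397702808984 [ 0.11309433  1.05602595 -0.33120855]
[-0.0014  0.0012  0.0528  0.0345 -0.1132  0.1382]
```

View pics/w2.png

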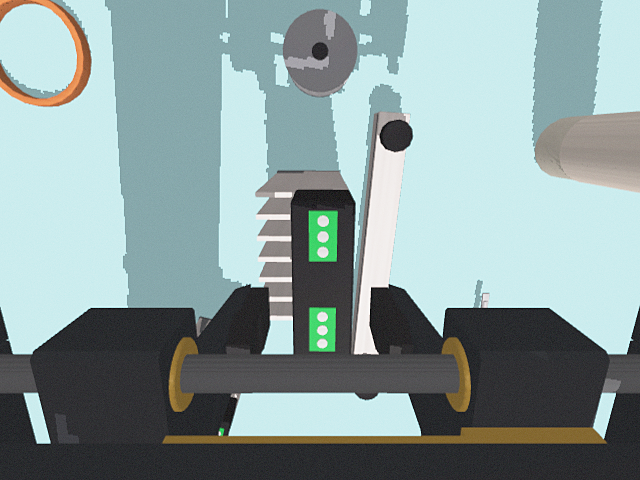

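>>> carry_out([
  [0,0.002,0.005,0,0,0],
  [0,0.002,0.02,0,0,0],
  [0,0.002,0.035,0,0,0],
  [0,0.002,0.047,0,0,0],
  [0,0.002,0.053,0,0,0],
  [0,0.002,0.053,0,0,0],
  [0,0.002,0.053,0,0,0],
])

```text
clock: 4.5
tool_pos: [0.5766, -0.1087, 0.137]
eef_rot: [0.999, 0.047, 0.0, 0.0]
contact_force: [0.9, -0.3, -0.1]
opening: 0.495
```

```bash
cat > st.py <<'E'
from plant import r
import cv2,sys
from h import *
s=r.get_state();R=Ro.from_quat(s['eef_rot']).as_matrix()
print(round(s['clock'],2),s['tool_pos'].round(4),'open',round(s['opening'],3),'F',s['contact_force'].round(1),'tilt',round(np.degrees(np.arctan2(-R[1,2],-R[2,2])),1),'yawx',round(np.degrees(np.arctan2(R[1,0],R[0,0])),1),'q',s['q'].round(2))
ims=[]
for n in sys.argv[2:]:
    w=r.snapshot(n)['img'];cv2.imwrite(f'pics/{n}{sys.argv[1]}.png',w)
    ims.append(w[:] if n=='wrist' else (cv2.resize(w[150:390,220:540],(640,480)) if n=='side' else cv2.resize(w[120:360,180:500],(640,480))))
if ims:cv2.imwrite(f'pics/m{sys.argv[1]}.png',cv2.resize(np.vstack(ims),None,fx=.6,fy=.6) if len(ims)>1 else ims[0])
E
python3 st.py 3 side wrist
```

```text
4.5 [ 0.5766 -0.1087  0.137 ] open 0.495 F [ 0.9 -0.3 -0.1] tilt 0.0 yawx 5.4 q [ 0.14  0.77 -0.06  1.78  0.08  0.59 -1.44]
```

View pics/m3.png

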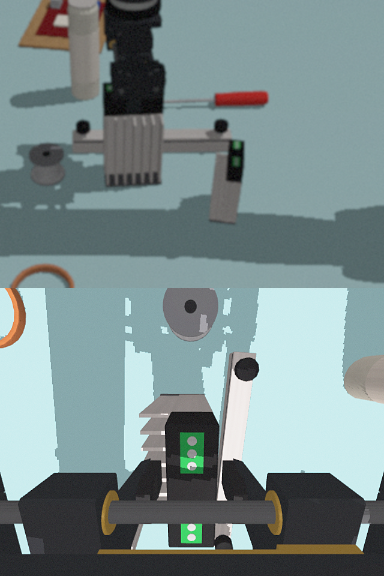

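```bash
cat >> h.py <<'E'
def blk(th,u=.040,z=.138):
    t=np.radians(th);return np.array([-u*np.cos(t)+z*np.sin(t),u*np.sin(t)+z*np.cos(t)])
# rows from (Y,Z,phi) to list of (Y,Z,phi) in current tool axes
def rowsYZ(p0,L):
    Y0,Z0,f0=p0;t=np.radians(f0);ty=np.array([-np.cos(t),np.sin(t)]);tz=np.array([-np.sin(t),-np.cos(t)])
    for Y,Z,f in L:
        d=np.array([Y-Y0,Z-Z0]);print('[0, %.4f, %.4f, %.1f, 0, 0],'%(d@ty,d@tz,-(f-f0)))
E
python3 - <<'E'
from h import *
b=lambda t:(*blk(t),t)
rowsYZ(b(0),[b(t) for t in(1,2,3,4.5,6,7.5,9,10.5,12,13,14,14)])
E
```

```text
[0, -0.0024, -0.0007, -1.0, 0, 0],
[0, -0.0048, -0.0013, -2.0, 0, 0],
[0, -0.0073, -0.0019, -3.0, 0, 0],
[0, -0.0110, -0.0027, -4.5, 0, 0],
[0, -0.0146, -0.0034, -6.0, 0, 0],
[0, -0.0184, -0.0040, -7.5, 0, 0],
[0, -0.0221, -0.0046, -9.0, 0, 0],
[0, -0.0258, -0.0050, -10.5, 0, 0],
[0, -0.0296, -0.0053, -12.0, 0, 0],
[0, -0.0321, -0.0055, -13.0, 0, 0],
[0, -0.0346, -0.0056, -14.0, 0, 0],
[0, -0.0346, -0.0056, -14.0, 0, 0],
```

>>> carry_out([
  [0,-0.0024,-0.0007,-1,0,0],
  [0,-0.0048,-0.0013,-2,0,0],
  [0,-0.0073,-0.0019,-3,0,0],
  [0,-0.011,-0.0027,-4.5,0,0],
  [0,-0.0146,-0.0034,-6,0,0],
  [0,-0.0184,-0.004,-7.5,0,0],
  [0,-0.0221,-0.0046,-9,0,0],
  [0,-0.0258,-0.005,-10.5,0,0],
  [0,-0.0296,-0.0053,-12,0,0],
  [0,-0.0321,-0.0055,-13,0,0],
  [0,-0.0346,-0.0056,-14,0,0],
  [0,-0.0346,-0.0056,-14,0,0],
])

```text
clock: 5.8
tool_pos: [0.573, -0.0727, 0.1421]
eef_rot: [0.991, 0.048, 0.006, 0.122]
contact_force: [1.0, -0.7, -0.5]
opening: 0.497
```

```bash
python3 st.py 4 side wrist; python3 -c "
from h import *
b=lambda t:(*blk(t),t)
rowsYZ(b(14),[b(t) for t in(15,16.5,18,19.5,21,22.5,24,25.5,27,28,29,29)])"
```

```text
5.8 [ 0.573  -0.0727  0.1421] open 0.497 F [ 1.  -0.7 -0.5] tilt 13.9 yawx 5.5 q [-0.21  0.77  0.21  1.85  0.2   0.53 -1.71]
[0, -0.0024, -0.0007, -1.0, 0, 0],
[0, -0.0061, -0.0016, -2.5, 0, 0],
[0, -0.0097, -0.0025, -4.0, 0, 0],
[0, -0.0134, -0.0032, -5.5, 0, 0],
[0, -0.0171, -0.0038, -7.0, 0, 0],
[0, -0.0208, -0.0044, -8.5, 0, 0],
[0, -0.0246, -0.0048, -10.0, 0, 0],
[0, -0.0283, -0.0052, -11.5, 0, 0],
[0, -0.0321, -0.0055, -13.0, 0, 0],
[0, -0.0346, -0.0056, -14.0, 0, 0],
[0, -0.0371, -0.0057, -15.0, 0, 0],
[0, -0.0371, -0.0057, -15.0, 0, 0],
```

View pics/m4.png

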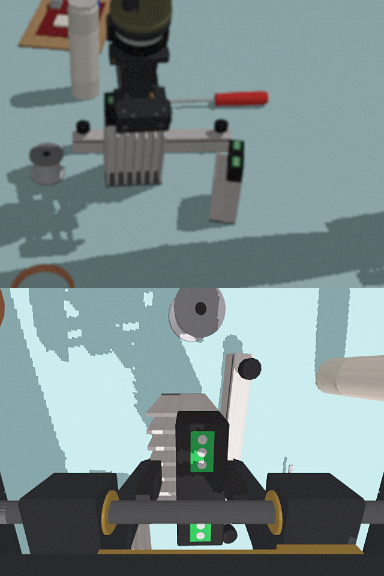

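The block rests on the rear finger and is tipping, and the foot has not skidded (its front edge is still at about row 185 in the side crop). I'll continue past the balance point.

>>> carry_out([
  [0,-0.0024,-0.0007,-1,0,0],
  [0,-0.0061,-0.0016,-2.5,0,0],
  [0,-0.0097,-0.0025,-4,0,0],
  [0,-0.0134,-0.0032,-5.5,0,0],
  [0,-0.0171,-0.0038,-7,0,0],
  [0,-0.0208,-0.0044,-8.5,0,0],
  [0,-0.0246,-0.0048,-10,0,0],
  [0,-0.0265,-0.005,-10.8,0,0],
  [0,-0.0283,-0.0052,-11.5,0,0],
  [0,-0.0302,-0.0054,-12.2,0,0],
  [0,-0.0321,-0.0055,-13,0,0],
  [0,-0.0321,-0.0055,-13,0,0],
])

```text
clock: 7.1
tool_pos: [0.57, -0.0411, 0.1395]
eef_rot: [0.971, 0.046, 0.011, 0.233]
contact_force: [0.3, 0.2, 0.3]
opening: 0.501
```

```bash
python3 st.py 5 side wrist; python3 -c "
from h import *
b=lambda t:(*blk(t),t)
rowsYZ(b(27),[b(t) for t in(27.7,28.4,29.1,30,31,32,33,34,35,36,37,37)])"
```

```text
7.1 [ 0.57   -0.0411  0.1395] open 0.501 F [0.3 0.2 0.3] tilt 26.9 yawx 5.4 q [-0.52  0.86  0.44  1.87  0.28  0.53 -1.94]
[0, -0.0017, -0.0005, -0.7, 0, 0],
[0, -0.0034, -0.0009, -1.4, 0, 0],
[0, -0.0051, -0.0014, -2.1, 0, 0],
[0, -0.0073, -0.0019, -3.0, 0, 0],
[0, -0.0097, -0.0025, -4.0, 0, 0],
[0, -0.0122, -0.0030, -5.0, 0, 0],
[0, -0.0146, -0.0034, -6.0, 0, 0],
[0, -0.0171, -0.0038, -7.0, 0, 0],
[0, -0.0196, -0.0042, -8.0, 0, 0],
[0, -0.0221, -0.0046, -9.0, 0, 0],
[0, -0.0246, -0.0048, -10.0, 0, 0],
[0, -0.0246, -0.0048, -10.0, 0, 0],
```

View pics/m5.png

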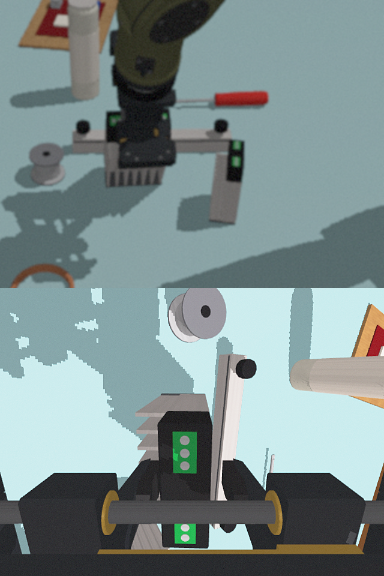

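>>> carry_out([
  [0,-0.0017,-0.0005,-0.7,0,0],
  [0,-0.0034,-0.0009,-1.4,0,0],
  [0,-0.0051,-0.0014,-2.1,0,0],
  [0,-0.0073,-0.0019,-3,0,0],
  [0,-0.0097,-0.0025,-4,0,0],
  [0,-0.0122,-0.003,-5,0,0],
  [0,-0.0146,-0.0034,-6,0,0],
  [0,-0.0171,-0.0038,-7,0,0],
  [0,-0.0196,-0.0042,-8,0,0],
  [0,-0.0221,-0.0046,-9,0,0],
  [0,-0.0246,-0.0048,-10,0,0],
  [0,-0.0246,-0.0048,-10,0,0],
])

```text
clock: 8.4
tool_pos: [0.5677, -0.0165, 0.1321]
eef_rot: [0.947, 0.046, 0.015, 0.317]
contact_force: [0.3, 1.3, -0.3]
opening: 0.501
```

```bash
python3 st.py 6 side wrist scene
```

```text
8.4 [ 0.5677 -0.0165  0.1321] open 0.501 F [ 0.3  1.3 -0.3] tilt 36.9 yawx 5.5 q [-0.7   0.97  0.57  1.86  0.31  0.58 -2.07]
```

View pics/m6.png

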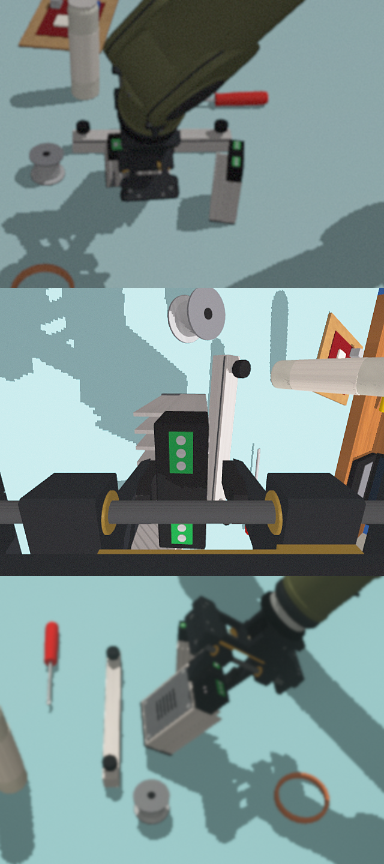

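The block is now held on the front finger at a tilt of about 39°. As it leans further the rear finger needs room, so I'll open the jaws in steps and shift the hand to compensate.

>>> carry_out([
  [0,0.0015,0,0,0,0],
  [0,0.003,0,0,0,0],
  [0,0.005,0,0,0,0],
  [0,0.0065,0,0,0,0],
  [0,0.0065,0,0,0,0],
], fingers=87)

```text
clock: 9.05
tool_pos: [0.5681, -0.0236, 0.1372]
eef_rot: [0.947, 0.044, 0.015, 0.317]
contact_force: [-0.1, -0.2, -1.0]
opening: 0.655
```

>>> carry_out([
  [0,0.0015,0,0,0,0],
  [0,0.003,0,0,0,0],
  [0,0.005,0,0,0,0],
  [0,0.0065,0,0,0,0],
  [0,0.0065,0,0,0,0],
], fingers=46)

```text
clock: 9.55
tool_pos: [0.5687, -0.0286, 0.141]
eef_rot: [0.947, 0.044, 0.015, 0.317]
contact_force: [0.9, 0.1, -0.9]
opening: 0.82
```

```bash
python3 st.py 7 wrist; cat >> h.py <<'E'
P0=np.array([.572,-.069,0.]);F=np.array([-np.sin(np.radians(5.4)),np.cos(np.radians(5.4))])
def tcp(th,phi,L,h):
    t=np.radians(phi);E=blk(th,.024,.160)
    q=E-h*np.array([np.cos(t),-np.sin(t)])-L*np.array([np.sin(t),np.cos(t)]);return (q[0],q[1],phi)
def curYZ(s):
    R=Ro.from_quat(s['eef_rot']).as_matrix();d=s['tool_pos']-P0
    return (d[:2]@F,s['tool_pos'][2],np.degrees(np.arctan2(-np.hypot(R[0,2],R[1,2])*np.sign(R[1,2]),-R[2,2])))
def solve(s,h):
    c=curYZ(s);g=lambda v:np.array(tcp(v[0],c[2],v[1],h)[:2])-c[:2]
    o=least_squares(g,[c[2]+2,.02],x_scale=[1,.001]);return o.x
E
python3 - <<'E'
from plant import r
from h import *
s=r.get_state();c=curYZ(s);h=s['opening']*.044;print(c,h,solve(s,h))
E
```

```text
9.55 [ 0.5687 -0.0286  0.141 ] open 0.82 F [ 0.9  0.1 -0.9] tilt 36.9 yawx 5.3 q [-0.69  0.95  0.57  1.86  0.32  0.58 -2.06]
(np.float64(0.040682699445957614), np.float64(0.14089644209854357), np.float64(37.00982333313225)) 0.036098414507957276 [3.97839698e+01 2.39746780e-02]
```

View pics/m7.png

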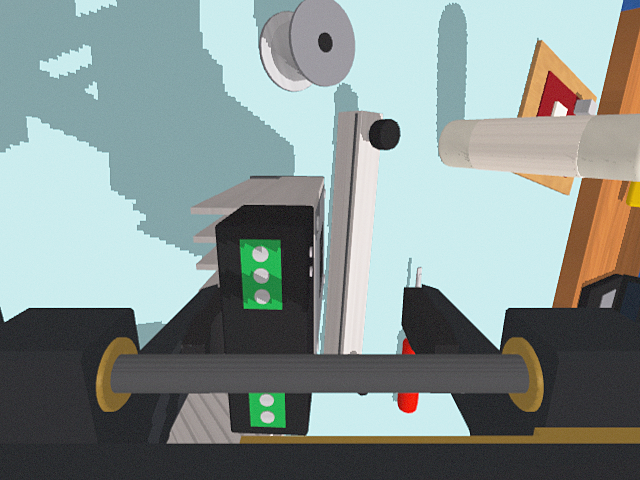

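```bash
python3 - <<'E'
from h import *
h=.036;k=lambda th:tcp(th,np.interp(th,[39.8,60,90],[37,43,43]),np.interp(th,[39.8,60,80,90],[.024,.020,.016,.011]),h)
a=[39.8,41,42.5,44,46,48,50,52,54,56,58,59,59]
rowsYZ((.0407,.1409,37),[k(t) for t in a[1:]])
print()
a=[59,60,61.5,63,65,67,69,71,73,74.5,76,76,76]
rowsYZ(k(59),[k(t) for t in a[1:]])
for t in(59,70,80,85,90):
    y,z,f=k(t);sf=np.sin(np.radians(f));print(t,y,z,'corner',z-(h+.0175)*sf,'body',z+.064*np.cos(np.radians(f))-.0935*sf)
E
```

```text
[0, -0.0034, -0.0007, -0.4, 0, 0],
[0, -0.0074, -0.0016, -0.8, 0, 0],
[0, -0.0115, -0.0023, -1.2, 0, 0],
[0, -0.0169, -0.0032, -1.8, 0, 0],
[0, -0.0223, -0.0038, -2.4, 0, 0],
[0, -0.0278, -0.0042, -3.0, 0, 0],
[0, -0.0332, -0.0045, -3.6, 0, 0],
[0, -0.0387, -0.0045, -4.2, 0, 0],
[0, -0.0441, -0.0044, -4.8, 0, 0],
[0, -0.0495, -0.0040, -5.4, 0, 0],
[0, -0.0521, -0.0038, -5.7, 0, 0],
[0, -0.0521, -0.0038, -5.7, 0, 0],

[0, -0.0027, 0.0000, -0.3, 0, 0],
[0, -0.0069, 0.0004, -0.3, 0, 0],
[0, -0.0110, 0.0009, -0.3, 0, 0],
[0, -0.0165, 0.0018, -0.3, 0, 0],
[0, -0.0220, 0.0028, -0.3, 0, 0],
[0, -0.0274, 0.0040, -0.3, 0, 0],
[0, -0.0328, 0.0055, -0.3, 0, 0],
[0, -0.0380, 0.0071, -0.3, 0, 0],
[0, -0.0420, 0.0084, -0.3, 0, 0],
[0, -0.0458, 0.0098, -0.3, 0, 0],
[0, -0.0458, 0.0098, -0.3, 0, 0],
[0, -0.0458, 0.0098, -0.3, 0, 0],
59 0.08463194262125369 0.11255011742249296 corner 0.07626653683425193 body 0.09617091010594589
70 0.10353763214651418 0.08866342016407368 corner 0.05217650790073001 body 0.071703210401857
80 0.11616097719865684 0.06426937623534508 corner 0.02778246397200141 body 0.04730916647312838
85 0.12176370274960163 0.05253225758421834 corner 0.01604534532087467 body 0.03557204782200164
90 0.12616928478102238 0.04050705024443908 corner 0.004020137981095413 body 0.023546840482222386
```

>>> carry_out([
  [0,-0.0034,-0.0007,-0.4,0,0],
  [0,-0.0074,-0.0016,-0.8,0,0],
  [0,-0.0115,-0.0023,-1.2,0,0],
  [0,-0.0169,-0.0032,-1.8,0,0],
  [0,-0.0223,-0.0038,-2.4,0,0],
  [0,-0.0278,-0.0042,-3,0,0],
  [0,-0.0332,-0.0045,-3.6,0,0],
  [0,-0.0387,-0.0045,-4.2,0,0],
  [0,-0.0441,-0.0044,-4.8,0,0],
  [0,-0.0495,-0.004,-5.4,0,0],
  [0,-0.0521,-0.0038,-5.7,0,0],
  [0,-0.0521,-0.0038,-5.7,0,0],
])

```text
clock: 10.8
tool_pos: [0.5645, 0.0162, 0.1119]
eef_rot: [0.93, 0.044, 0.017, 0.364]
contact_force: [-0.7, 0.5, -1.6]
opening: 0.823
```

```bash
python3 st.py 8 wrist scene;python3 - <<'E'
from plant import r
from h import *
s=r.get_state();c=curYZ(s);h=s['opening']*.044;print(c,h,solve(s,h))
E
```

```text
10.8 [0.5645 0.0162 0.1119] open 0.823 F [-0.7  0.5 -1.6] tilt 42.6 yawx 5.4 q [-0.81  1.07  0.61  1.82  0.3   0.64 -2.16]
(np.float64(0.08480695043252764), np.float64(0.1126441370755809), np.float64(42.70284505153088)) 0.036097278971687935 [5.90579342e+01 1.99879693e-02]
```

View pics/m8.png

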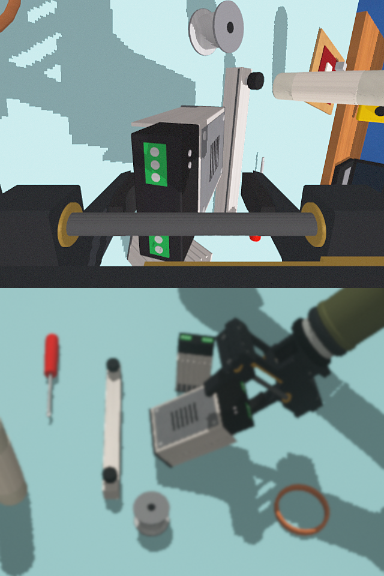

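The block is still riding on the front finger at about 59°, and its cover is coming into view. I'll keep lowering.

>>> carry_out([
  [0,-0.0027,0,-0.3,0,0],
  [0,-0.0069,0.0004,-0.3,0,0],
  [0,-0.011,0.0009,-0.3,0,0],
  [0,-0.0165,0.0018,-0.3,0,0],
  [0,-0.022,0.0028,-0.3,0,0],
  [0,-0.0274,0.004,-0.3,0,0],
  [0,-0.0328,0.0055,-0.3,0,0],
  [0,-0.038,0.0071,-0.3,0,0],
  [0,-0.042,0.0084,-0.3,0,0],
  [0,-0.0458,0.0098,-0.3,0,0],
  [0,-0.0458,0.0098,-0.3,0,0],
])

```text
clock: 12.0
tool_pos: [0.5619, 0.0429, 0.0736]
eef_rot: [0.929, 0.044, 0.017, 0.366]
contact_force: [-0.4, 1.1, -1.7]
opening: 0.823
```

```bash
python3 st.py 9 wrist scene;python3 - <<'E'
from plant import r
from h import *
s=r.get_state();c=curYZ(s);h=s['opening']*.044;print(c,h,solve(s,h))
p=r.snapshot('scene')
for l in('tip_edge','foot_left','foot_right','top_mid'):print(l,[(d['xyz'],round(d['p'],2)) for d in r.spot_point(p,l)])
E
```

```text
12.0 [0.5619 0.0429 0.0736] open 0.823 F [-0.4  1.1 -1.7] tilt 42.9 yawx 5.4 q [-0.84  1.14  0.58  1.78  0.27  0.64 -2.2 ]
(np.float64(0.11204257919615301), np.float64(0.07417334617535146), np.float64(42.98412359496746)) 0.036089937075833654 [7.61665973e+01 1.63933441e-02]
tip_edge [([0.4582, -0.0279, 0.0026], 0.74)]
foot_left [([0.4317, -0.0522, -0.0001], 0.77), ([0.6169, -0.0679, 0.0282], 0.67)]
foot_right [([0.529, -0.0789, 0.0282], 0.62), ([0.443, 0.0073, -0.0021], 0.6)]
top_mid [([0.4323, -0.0175, 0.1115], 0.96), ([0.558, 0.0741, 0.0762], 0.72)]
```

View pics/m9.png

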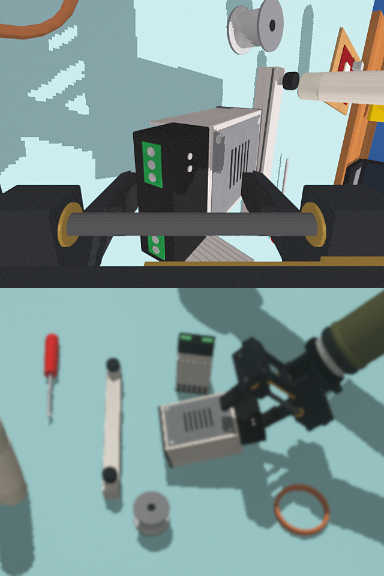

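```bash
python3 - <<'E'
from h import *
h=.036;k=lambda th:tcp(th,43,np.interp(th,[76,84,90],[.016,.014,.010]),h)
rowsYZ((.1120,.0741,43),[k(t) for t in (77,78.3,79.6,81,82.3,83.6,84.8,86,86,86)])
print()
rowsYZ(k(86),[k(t) for t in (86.6,87.2,87.8,88.4,89,89.5,90,90.5,91,91)])
E
```

```text
[0, -0.0022, 0.0003, 0.0, 0, 0],
[0, -0.0055, 0.0016, 0.0, 0, 0],
[0, -0.0088, 0.0029, 0.0, 0, 0],
[0, -0.0122, 0.0045, 0.0, 0, 0],
[0, -0.0154, 0.0060, 0.0, 0, 0],
[0, -0.0185, 0.0076, 0.0, 0, 0],
[0, -0.0214, 0.0088, 0.0, 0, 0],
[0, -0.0242, 0.0099, 0.0, 0, 0],
[0, -0.0242, 0.0099, 0.0, 0, 0],
[0, -0.0242, 0.0099, 0.0, 0, 0],

[0, -0.0014, 0.0006, 0.0, 0, 0],
[0, -0.0028, 0.0011, 0.0, 0, 0],
[0, -0.0041, 0.0017, 0.0, 0, 0],
[0, -0.0055, 0.0024, 0.0, 0, 0],
[0, -0.0069, 0.0030, 0.0, 0, 0],
[0, -0.0080, 0.0035, 0.0, 0, 0],
[0, -0.0091, 0.0040, 0.0, 0, 0],
[0, -0.0102, 0.0049, 0.0, 0, 0],
[0, -0.0113, 0.0058, 0.0, 0, 0],
[0, -0.0113, 0.0058, 0.0, 0, 0],
```

>>> carry_out([
  [0,-0.0022,0.0003,0,0,0],
  [0,-0.0055,0.0016,0,0,0],
  [0,-0.0088,0.0029,0,0,0],
  [0,-0.0122,0.0045,0,0,0],
  [0,-0.0154,0.006,0,0,0],
  [0,-0.0185,0.0076,0,0,0],
  [0,-0.0214,0.0088,0,0,0],
  [0,-0.0242,0.0099,0,0,0],
  [0,-0.0242,0.0099,0,0,0],
])

```text
clock: 13.25
tool_pos: [0.5609, 0.0536, 0.05]
eef_rot: [0.929, 0.044, 0.017, 0.366]
contact_force: [0.4, 0.5, -2.5]
opening: 0.818
```

```bash
python3 st.py 10 wrist scene side;python3 - <<'E'
from plant import r
from h import *
s=r.get_state();c=curYZ(s);h=s['opening']*.044;print(c,h,solve(s,h))
E
```

```text
13.25 [0.5609 0.0536 0.05  ] open 0.818 F [ 0.4  0.5 -2.5] tilt 42.9 yawx 5.4 q [-0.85  1.18  0.57  1.76  0.25  0.63 -2.22]
(np.float64(0.12297922721195137), np.float64(0.05048018346169747), np.float64(42.980869325848325)) 0.03605948775842383 [8.60008364e+01 1.25806766e-02]
```

View pics/m10.png

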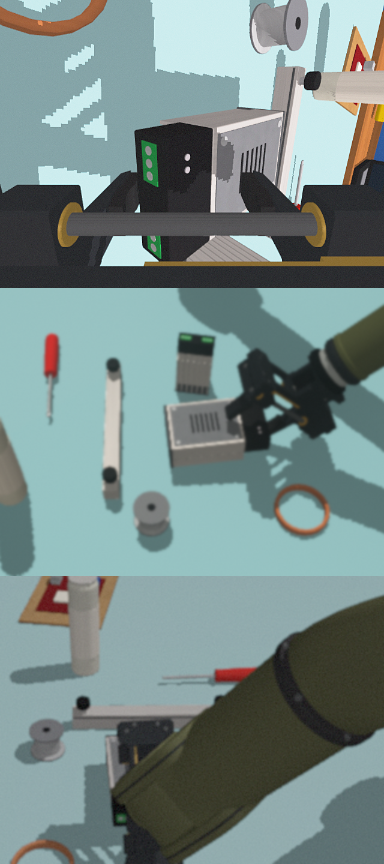

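Nearly flat at about 86°, supported with roughly 2.5 N. I'll lower the last few degrees slowly.

>>> carry_out([
  [0,-0.0014,0.0006,0,0,0],
  [0,-0.0028,0.0011,0,0,0],
  [0,-0.0041,0.0017,0,0,0],
  [0,-0.0055,0.0024,0,0,0],
  [0,-0.0069,0.003,0,0,0],
  [0,-0.008,0.0035,0,0,0],
  [0,-0.0091,0.004,0,0,0],
  [0,-0.0091,0.004,0,0,0],
])

```text
clock: 14.2
tool_pos: [0.5607, 0.0569, 0.0416]
eef_rot: [0.929, 0.043, 0.017, 0.366]
contact_force: [-0.0, 0.2, -1.3]
opening: 0.818
```

```bash
python3 st.py 11 wrist;python3 - <<'E'
from plant import r
from h import *
s=r.get_state();c=curYZ(s);h=s['opening']*.044;print(c,h,solve(s,h))
p=r.snapshot('scene')
for l in('foot_left','foot_right','top_mid'):print(l,[(d['xyz'],round(d['p'],2)) for d in r.spot_point(p,l)])
E
```

```text
14.2 [0.5607 0.0569 0.0416] open 0.818 F [-0.   0.2 -1.3] tilt 42.9 yawx 5.4 q [-0.85  1.19  0.57  1.76  0.25  0.63 -2.23]
(np.float64(0.1264004525616096), np.float64(0.041616229902775026), np.float64(43.037072214248205)) 0.036104701405028715 [8.97850404e+01 1.04312208e-02]
foot_left [([0.6161, -0.0612, 0.03], 0.61)]
foot_right [([0.4442, 0.0075, 0.0022], 0.7), ([0.5266, -0.0723, 0.0293], 0.66)]
top_mid [([0.5564, 0.089, 0.0387], 0.85), ([0.4326, -0.018, 0.1112], 0.79)]
```

View pics/m11.png

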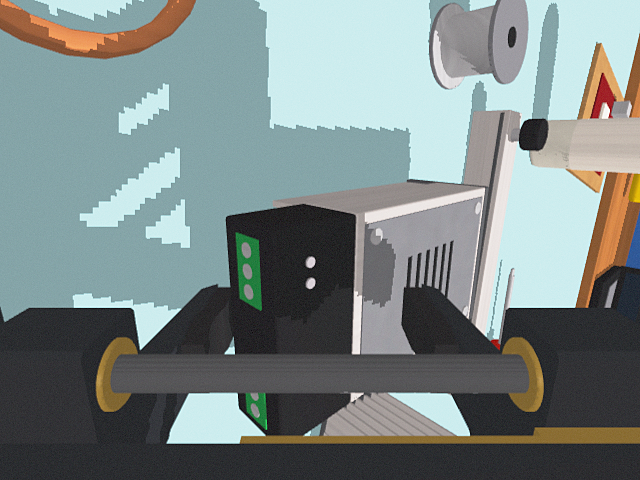

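>>> carry_out([
  [0,-0.001,-0.001,0,0,0],
  [0,-0.002,-0.002,0,0,0],
  [0,-0.003,-0.004,0,0,0],
  [0,-0.003,-0.008,0,0,0],
  [0,-0.003,-0.014,0,0,0],
  [0,-0.003,-0.022,0,0,0],
  [0,-0.003,-0.035,0,0,0],
  [0,-0.003,-0.05,0,0,0],
  [0,-0.003,-0.07,0,0,0],
  [0,-0.003,-0.09,0,0,0],
  [0,-0.003,-0.11,0,0,0],
  [0,-0.003,-0.12,0,0,0],
])

```text
clock: 15.65
tool_pos: [0.5533, 0.1432, 0.1286]
eef_rot: [0.93, 0.044, 0.019, 0.365]
contact_force: [0.5, 0.9, 0.1]
opening: 0.821
```

```bash
python3 st.py 12 wrist scene; python3 - <<'E'
from plant import r
from h import *
s=r.get_state();p0=s['tool_pos'];R0=Ro.from_quat(s['eef_rot'])
print(rel(p0,R0,[.556,.16,.16],toolR(np.radians(5.3),0)).round(4))
print(rel(p0,R0,[.556,.16,.16],toolR(np.radians(5.3-90),0)).round(4))
E
```

```text
15.65 [0.5533 0.1432 0.1286] open 0.821 F [0.5 0.9 0.1] tilt 42.7 yawx 5.5 q [-0.96  1.06  0.56  1.65  0.22  0.89 -2.21]
[ 4.30000e-03  9.30000e-03 -3.50000e-02  4.28818e+01 -1.91400e-01
  1.42300e-01]
[ 4.30000e-03  9.30000e-03 -3.50000e-02  3.33971e+01 -3.36966e+01
  8.55330e+01]
```

View pics/m12.png

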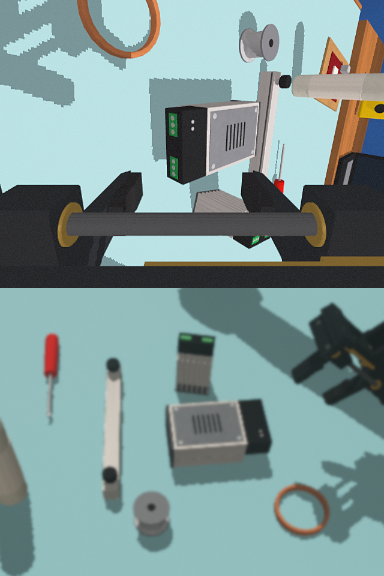

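>>> carry_out([
  [0,0,-0.02,5,0,0],
  [0.001,0,-0.04,12,0,0],
  [0.002,0.003,-0.04,20,0,0],
  [0.003,0.005,-0.04,28,0,0],
  [0.004,0.009,-0.04,36,0,0],
  [0.004,0.009,-0.04,42.9,0,0],
  [0.004,0.009,-0.04,42.9,0,0],
], fingers=100)

```text
clock: 16.45
tool_pos: [0.5559, 0.1527, 0.163]
eef_rot: [0.999, 0.04, -0.0, 0.002]
contact_force: [0.6, -0.7, -0.4]
opening: 0.605
```

>>> carry_out([
  [0,0,0,0,0,8],
  [0,0,0,0,0,16],
  [0,0,0,0,0,24],
  [0,0,0,0,0,32],
  [0,0,0,0,0,40],
  [0,0,0,0,0,48],
  [0,0,0,0,0,56],
  [0,0,0,0,0,64],
  [0,0,0,0,0,72],
  [0,0,0,0,0,80],
  [0,0,0,0,0,88],
  [0,0,0,0,0,90],
])

```text
clock: 17.65
tool_pos: [0.5535, 0.1639, 0.1615]
eef_rot: [0.739, -0.673, 0.001, 0.002]
contact_force: [-0.1, -0.3, 1.1]
opening: 0.607
```

```bash
python3 st.py 13 wrist; python3 - <<'E'
from plant import r
from h import *
s=r.get_state();w=r.snapshot('wrist');np.savez('w13.npz',T=w['tool_from_camera'],K=w['intrinsics'],p=s['tool_pos'],q=s['eef_rot'])
for l in('foot_left','foot_right','top_mid','stop','tip_edge','fin_mid'):print(l,[(d['xyz'],round(d['p'],2)) for d in r.spot_point(w,l)])
E
```

```text
17.65 [0.5535 0.1639 0.1615] open 0.607 F [-0.1 -0.3  1.1] tilt 0.3 yawx -84.6 q [-0.78  0.87  0.76  1.81 -0.81  0.81 -2.65]
foot_left []
foot_right [([0.4445, 0.0071, 0.004], 0.69)]
top_mid []
stop []
tip_edge []
fin_mid []
```

View pics/m13.png

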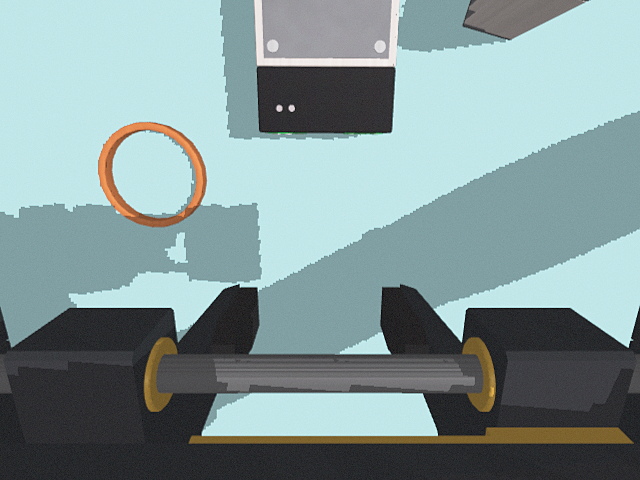

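The yaw went the costly way: joint 7 is at −2.65, close to its limit. I'll turn back the other way; a half turn gives the same two-finger pushing face.

>>> carry_out([
  [0,0,0,0,0,-8],
  [0,0,0,0,0,-16],
  [0,0,0,0,0,-24],
  [0,0,0,0,0,-32],
  [0,0,0,0,0,-40],
  [0,0,0,0,0,-48],
  [0,0,0,0,0,-56],
  [0,0,0,0,0,-64],
  [0,0,0,0,0,-72],
  [0,0,0,0,0,-80],
  [0,0,0,0,0,-88],
  [0,0,0,0,0,-90],
])

```text
clock: 19.25
tool_pos: [0.555, 0.1614, 0.1629]
eef_rot: [0.999, 0.048, 0.0, 0.001]
contact_force: [-0.3, 0.5, -0.6]
opening: 0.608
```

>>> carry_out([
  [0,0,0,0,0,-8],
  [0,0,0,0,0,-16],
  [0,0,0,0,0,-24],
  [0,0,0,0,0,-32],
  [0,0,0,0,0,-40],
  [0,0,0,0,0,-48],
  [0,0,0,0,0,-56],
  [0,0,0,0,0,-64],
  [0,0,0,0,0,-72],
  [0,0,0,0,0,-80],
  [0,0,0,0,0,-88],
  [0,0,0,0,0,-90],
])

```text
clock: 20.45
tool_pos: [0.5549, 0.1613, 0.1626]
eef_rot: [0.673, 0.739, -0.001, 0.001]
contact_force: [0.8, 0.2, 0.2]
opening: 0.609
```

```bash
python3 st.py 14 scene; python3 - <<'E'
import cv2
from h import *
w=np.load('w13.npz');f=lambda uv,z:deproj(w['T'],w['K'],w['p'],w['q'],uv,z).round(4)
a=[f((260,131),.056),f((391,131),.056)];print('end face top edge',a,np.linalg.norm(a[0]-a[1]),np.degrees(np.arctan2(a[0][1]-a[1][1],a[0][0]-a[1][0])))
b=cv2.imread('pics/scene14.png')[150:320,220:400];cv2.imwrite('pics/c14.png',cv2.resize(b,None,fx=3.5,fy=3.5,interpolation=cv2.INTER_CUBIC))
E
```

```text
20.45 [0.5549 0.1613 0.1626] open 0.609 F [0.8 0.2 0.2] tilt 0.1 yawx 95.4 q [-0.29  0.73 -0.13  1.79  0.15  0.64 -0.41]
end face top edge [array([0.5995, 0.0931, 0.056 ]), array([0.514 , 0.0851, 0.056 ])] 0.08587345340674267 5.345445372767097
```

View pics/c14.png

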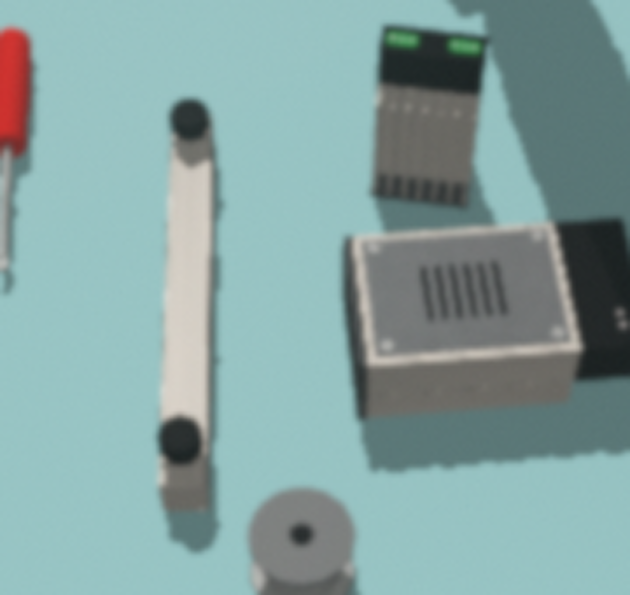

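```bash
python3 - <<'E'
from plant import r
from h import *
c=np.load('cams.npz')
def dp(uv,z):
    T=c['Se'];d=T[:3,:3]@np.linalg.solve(c['Si'],np.r_[uv,1.]);o=T[:3,3];return (o+d*(z-o[2])/d[2]).round(4)
px=lambda u:np.array(u)/3.5+[220,150]-.4
for u,z in(((467,205),0),((373,193),0),((487,38),.11),((383,27),.11),((478,95),.08)):print('lookalike',dp(px(u),z))
for u,z in(((346,237),.056),((363,362),.056),((365,415),0)):print('foot',dp(px(u),z))
for u,z in(((214,150),.03),((208,460),.03),((212,508),0)):print('stopface',dp(px(u),z))
s=r.get_state();p0=s['tool_pos'];R0=Ro.from_quat(s['eef_rot'])
a=np.radians(95.35)
for x,y,z in((.566,.135,.10),(.566,.135,.042),(.566,.112,.042)):print(rel(p0,R0,[x,y,z],toolR(a,0)).round(4))
E
```

```text
lookalike [0.4586 0.0066 0.    ]
lookalike [ 0.4491 -0.0512  0.    ]
lookalike [0.4253 0.0115 0.11  ]
lookalike [ 0.4167 -0.0478  0.11  ]
lookalike [0.4415 0.0079 0.08  ]
foot [ 0.5276 -0.0695  0.056 ]
foot [ 0.6118 -0.0613  0.056 ]
foot [ 0.6103 -0.0589 -0.    ]
stopface [ 0.4403 -0.1483  0.03  ]
stopface [ 0.6565 -0.1432  0.03  ]
stopface [ 0.6688 -0.1423  0.    ]
[-0.0271  0.0086  0.0626 -0.0005  0.0978 -0.0434]
[-0.027   0.0086  0.1206 -0.0005  0.0978 -0.0434]
[-0.0499  0.0065  0.1206 -0.0005  0.0978 -0.0434]
```

>>> carry_out([
  [-0.01,0.004,0.03,0,0,0],
  [-0.027,0.0086,0.06,0,0,0],
  [-0.027,0.0086,0.09,0,0,0],
  [-0.027,0.0086,0.11,0,0,0],
  [-0.03,0.0086,0.1205,0,0,0],
  [-0.04,0.0075,0.1205,0,0,0],
  [-0.048,0.0065,0.1205,0,0,0],
  [-0.05,0.0065,0.1205,0,0,0],
  [-0.05,0.0065,0.1205,0,0,0],
], fingers=151)

```text
clock: 21.4
tool_pos: [0.5668, 0.1115, 0.0432]
eef_rot: [0.674, 0.739, 0.0, 0.001]
contact_force: [1.0, -0.3, -0.4]
opening: 0.407
```

```bash
python3 st.py 15 scene side
```

```text
21.4 [0.5668 0.1115 0.0432] open 0.407 F [ 1.  -0.3 -0.4] tilt 0.1 yawx 95.3 q [-0.22  0.92 -0.1   1.84  0.21  0.39 -0.38]
```

View pics/m15.png

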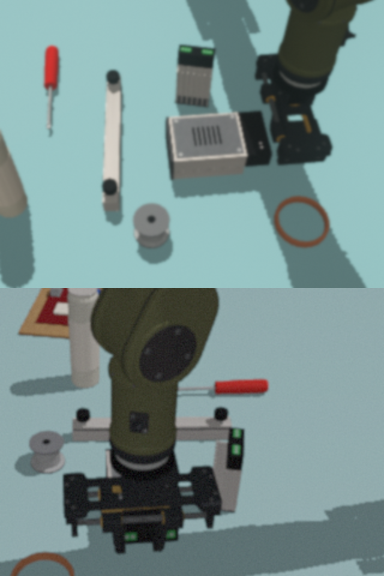

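>>> carry_out([
  [-0.004,0,0,0,0,0],
  [-0.008,0,0,0,0,0],
  [-0.011,0,0,0,0,0],
  [-0.014,0,0,0,0,0],
  [-0.018,0,0,0,0,0],
  [-0.023,0,0,0,0,0.4],
  [-0.028,0,0,0,0,0.8],
  [-0.034,0,0,0,0,1.2],
  [-0.04,0,0,0,0,1.6],
  [-0.046,0,0,0,0,2],
  [-0.05,0,0,0,0,2],
  [-0.05,0,0,0,0,2],
])

```text
clock: 22.7
tool_pos: [0.5706, 0.0609, 0.0421]
eef_rot: [0.687, 0.727, -0.001, 0.001]
contact_force: [1.2, 0.6, -0.2]
opening: 0.407
```

```bash
cat > v.py <<'E'
import sys,cv2
from plant import r
from h import *
s=r.get_state();print(round(s['clock'],2),s['tool_pos'].round(4),s['contact_force'].round(1),'yaw',np.degrees(np.arctan2(*Ro.from_quat(s['eef_rot']).as_matrix()[[1,0],0])).round(2))
p=r.snapshot('scene');b=p['img'][150:320,220:400];cv2.imwrite(f'pics/c{sys.argv[1]}.png',cv2.resize(b,None,fx=3.5,fy=3.5,interpolation=cv2.INTER_CUBIC))
for l in('foot_left','foot_right','top_mid'):print(l,[(d['xyz'],round(d['p'],2)) for d in r.spot_point(p,l)])
E
python3 v.py 16
```

```text
22.7 [0.5706 0.0609 0.0421] [ 1.2  0.6 -0.2] yaw 93.29
foot_left [([0.4311, -0.056, -0.0018], 0.93), ([0.6118, -0.1051, 0.0273], 0.87)]
foot_right [([0.439, 0.0067, -0.0004], 0.97), ([0.529, -0.1128, 0.0281], 0.64)]
top_mid [([0.4315, -0.0178, 0.1109], 0.66), ([0.5607, 0.0467, 0.0385], 0.61)]
```

View pics/c16.png

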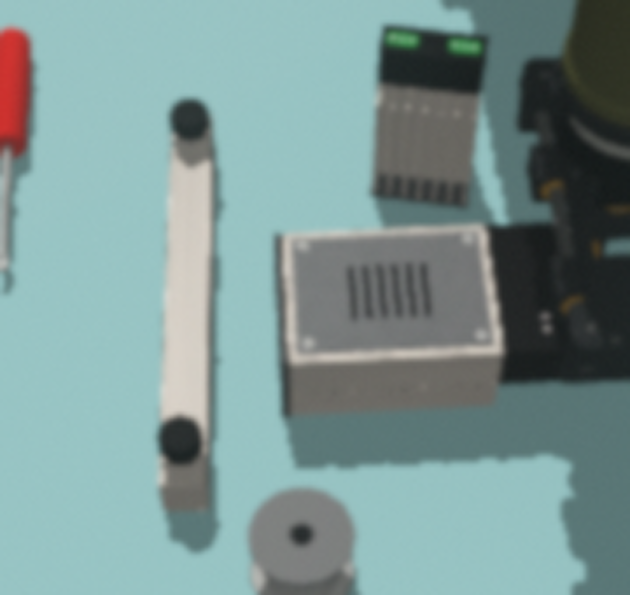

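It is moving straight with about 37 mm still to go. I'll push another 30 mm, then creep.

>>> carry_out([
  [-0.004,0,0,0,0,0.2],
  [-0.008,0,0,0,0,0.4],
  [-0.012,0,0,0,0,0.7],
  [-0.016,0,0,0,0,1.0],
  [-0.02,0,0,0,0,1.3],
  [-0.024,0,0,0,0,1.6],
  [-0.027,0,0,0,0,1.7],
  [-0.03,0,0,0,0,1.7],
  [-0.03,0,0,0,0,1.7],
])

```text
clock: 23.8
tool_pos: [0.5722, 0.0317, 0.0422]
eef_rot: [0.697, 0.717, -0.001, 0.001]
contact_force: [-0.1, 1.4, -0.4]
opening: 0.41
```

```bash
python3 v.py 17
```

```text
23.8 [0.5722 0.0317 0.0422] [-0.1  1.4 -0.4] yaw 91.63
foot_left [([0.43, -0.0575, 0.0014], 0.87), ([0.6098, -0.1321, 0.0325], 0.81)]
foot_right [([0.4413, 0.0076, 0.0006], 0.82), ([0.5247, -0.1409, 0.0297], 0.68), ([0.6912, 0.1374, 0.0012], 0.36)]
top_mid [([0.4308, -0.0175, 0.1105], 0.97), ([0.5617, 0.0189, 0.0393], 0.95)]
```

View pics/c17.png

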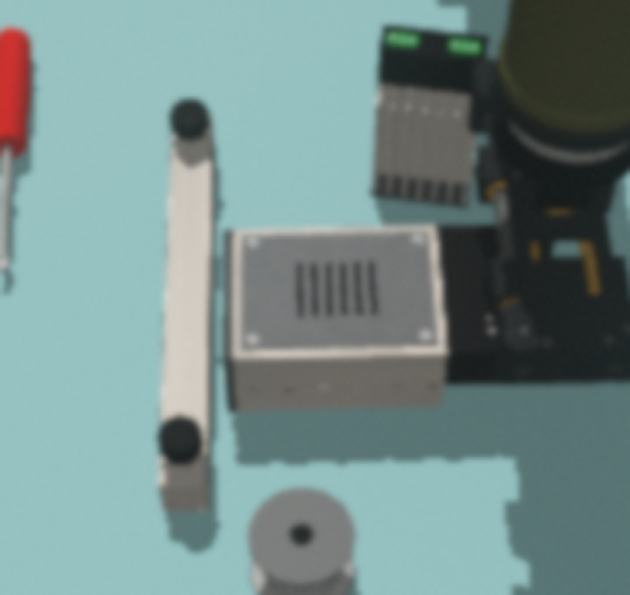

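>>> carry_out([
  [-0.001,0,0,0,0,0],
  [-0.002,0,0,0,0,0],
  [-0.003,0,0,0,0,0],
  [-0.004,0,0,0,0,0],
  [-0.005,0,0,0,0,0],
  [-0.006,0,0,0,0,0],
  [-0.006,0,0,0,0,0],
])

```text
clock: 24.7
tool_pos: [0.5729, 0.0269, 0.0423]
eef_rot: [0.697, 0.717, -0.0, 0.001]
contact_force: [-0.1, 5.1, 1.9]
opening: 0.409
```

>>> carry_out([
  [-0.0007,0,0,0,0,0],
  [-0.0014,0,0,0,0,0],
  [-0.002,0,0,0,0,0],
  [-0.002,0,0,0,0,0],
])

```text
clock: 25.1
tool_pos: [0.573, 0.0248, 0.0423]
eef_rot: [0.697, 0.717, -0.0, 0.001]
contact_force: [-0.0, 5.6, 1.6]
opening: 0.405
```

```bash
python3 v.py 18
```

```text
25.1 [0.573  0.0248 0.0423] [-0.   5.6  1.6] yaw 91.68
foot_left [([0.6094, -0.1377, 0.0275], 0.74), ([0.4322, -0.0566, 0.0009], 0.62)]
foot_right [([0.4445, 0.0082, 0.0006], 0.81), ([0.524, -0.1462, 0.0288], 0.74)]
top_mid [([0.4323, -0.014, 0.1109], 0.83), ([0.5644, 0.0116, 0.0402], 0.73)]
```

View pics/c18.png

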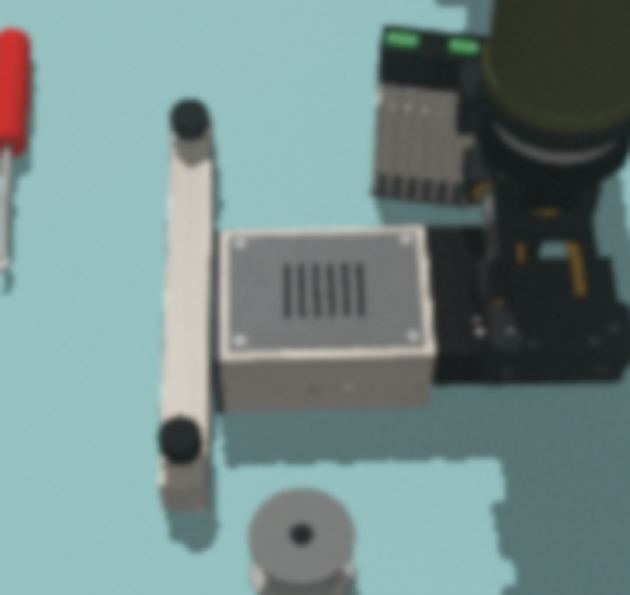

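>>> carry_out([
  [-0.0007,0,0,0,0,0],
  [-0.0014,0,0,0,0,0],
  [-0.002,0,0,0,0,0],
  [-0.002,0,0,0,0,0],
])

```text
clock: 25.7
tool_pos: [0.5729, 0.0229, 0.0423]
eef_rot: [0.697, 0.717, -0.0, 0.001]
contact_force: [0.2, 4.6, 2.2]
opening: 0.407
```

>>> carry_out([
  [-0.0005,0,0,0,0,0],
  [-0.001,0,0,0,0,0],
  [-0.001,0,0,0,0,0],
])

```text
clock: 26.0
tool_pos: [0.5729, 0.0223, 0.0423]
eef_rot: [0.697, 0.718, -0.0, 0.001]
contact_force: [-0.8, 5.9, 1.7]
opening: 0.413
```

```bash
python3 v.py 19
```

```text
26.0 [0.5729 0.0223 0.0423] [-0.8  5.9  1.7] yaw 91.7
foot_left [([0.4333, -0.0548, 0.0012], 0.82), ([0.6102, -0.1419, 0.029], 0.77)]
foot_right [([0.5227, -0.147, 0.0295], 0.92), ([0.7046, -0.0954, -0.005], 0.49)]
top_mid [([0.4317, -0.0171, 0.1135], 0.76), ([0.5652, 0.0088, 0.0417], 0.7), ([0.6871, 0.1352, 0.0029], 0.39)]
```

View pics/c19.png

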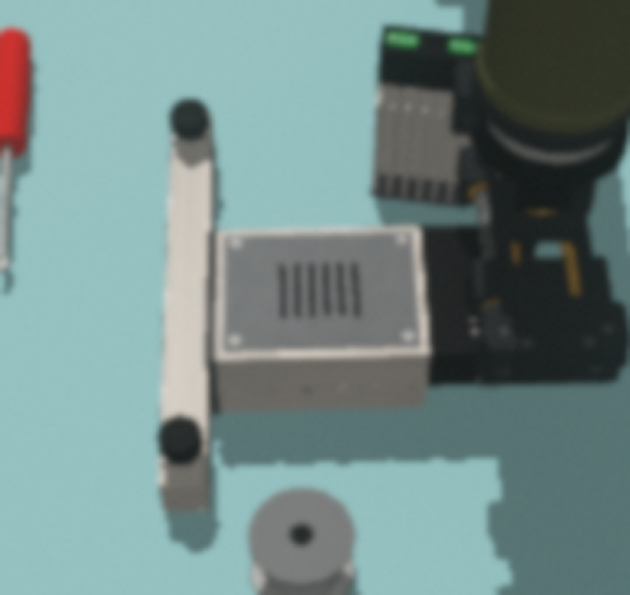

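>>> carry_out([
  [-0.0005,0,0,0,0,0],
  [-0.001,0,0,0,0,0],
  [-0.0015,0,0,0,0,0],
  [-0.0015,0,0,0,0,0],
])

```text
clock: 26.6
tool_pos: [0.573, 0.0223, 0.0424]
eef_rot: [0.696, 0.718, 0.001, 0.0]
contact_force: [-0.1, 8.4, 2.2]
opening: 0.408
```

>>> carry_out([
  [-0.0005,0,0,0,0,0],
  [-0.001,0,0,0,0,0],
  [-0.001,0,0,0,0,0],
])

```text
clock: 26.9
tool_pos: [0.5729, 0.0222, 0.0423]
eef_rot: [0.696, 0.718, 0.001, -0.0]
contact_force: [0.8, 9.8, 2.5]
opening: 0.409
```

```bash
python3 v.py 20
```

```text
26.9 [0.5729 0.0222 0.0423] [0.8 9.8 2.5] yaw 91.77
foot_left [([0.6116, -0.1413, 0.0308], 0.95), ([0.4316, -0.0556, 0.0004], 0.64)]
foot_right [([0.5236, -0.1474, 0.0308], 0.75), ([0.4408, 0.0087, 0.0008], 0.74)]
top_mid [([0.4298, -0.0154, 0.1095], 0.88), ([0.5605, 0.0088, 0.0411], 0.66)]
```

View pics/c20.png

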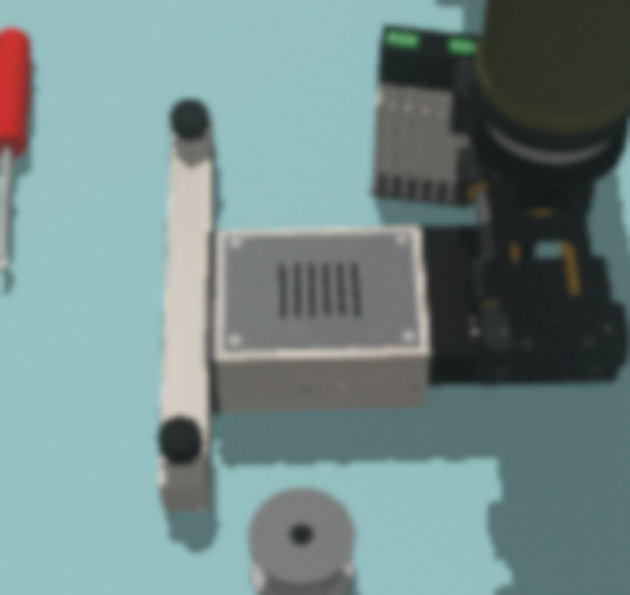

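The force rises to about 10 N with no further motion, so it is seated against the bar. I'll back off and check squareness from above.

>>> carry_out([
  [0.003,0,0,0,0,0],
  [0.012,0,0,0,0,0],
  [0.025,0,0,0,0,0],
  [0.035,0,-0.02,0,0,0],
  [0.035,0,-0.06,0,0,0],
  [0.02,0,-0.1,0,0,0],
  [-0.02,0,-0.14,0,0,0],
  [-0.06,0,-0.18,0,0,0],
  [-0.09,0,-0.2,0,0,0],
  [-0.1,0,-0.2,0,0,0],
  [-0.1,0,-0.2,0,0,0],
  [-0.1,0,-0.2,0,0,0],
])

```text
clock: 28.3
tool_pos: [0.5748, -0.0788, 0.2412]
eef_rot: [0.696, 0.718, -0.001, -0.001]
contact_force: [0.7, 0.6, -0.5]
opening: 0.407
```

```bash
python3 st.py 21 wrist; python3 - <<'E'
from plant import r
from h import *
s=r.get_state();w=r.snapshot('wrist');np.savez('w21.npz',T=w['tool_from_camera'],K=w['intrinsics'],p=s['tool_pos'],q=s['eef_rot'])
E
```

```text
28.3 [ 0.5748 -0.0788  0.2412] open 0.407 F [ 0.7  0.6 -0.5] tilt 0.0 yawx 91.8 q [ 0.18  0.63 -0.2   1.7   0.16  0.83 -0.07]
```

View pics/m21.png

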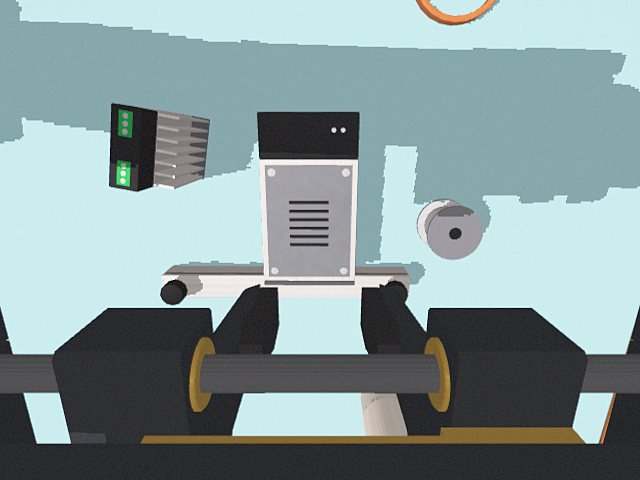

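```bash
python3 - <<'E'
import cv2
b=cv2.imread('pics/wrist21.png')[230:310,150:430];cv2.imwrite('pics/c21.png',cv2.resize(b,None,fx=2.8,fy=5,interpolation=cv2.INTER_CUBIC))
E
```

```text
(no output)
```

View pics/c21.png

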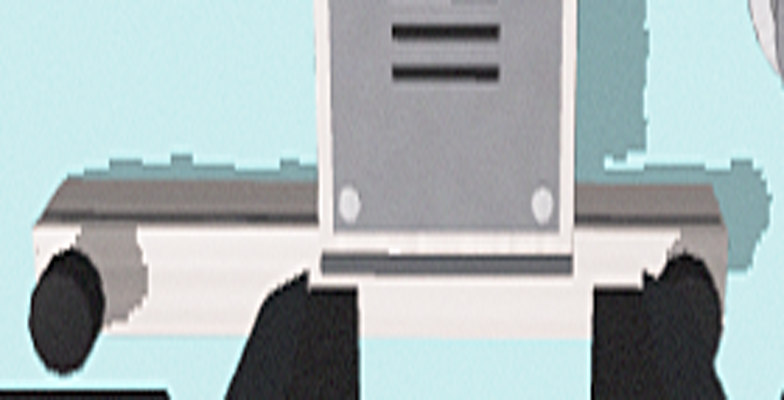

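```bash
python3 - <<'E'
from h import *
w=np.load('w21.npz');f=lambda uv,z:deproj(w['T'],w['K'],w['p'],w['q'],np.array(uv)/[2.8,5]+[150,230]-.4,z).round(4)
foot=[f((322,273),.056),f((572,273),.056)]
bar=[f((40,220),.03),f((722,224),.03)]
bb=[f((70,178),0),f((712,186),0)]
print(foot,bar,bb)
for B in(bar,bb):
    for p in foot:print('gap mm',1000*(p[1]-np.interp(p[0],[b[0] for b in B],[b[1] for b in B])))
end=[None]
E
python3 - <<'E'
from plant import r
from h import *
for n in('wrist','side'):
    p=r.snapshot(n)
    for l in('foot_left','foot_right','tip_edge','aerosol','solder_spool','tape_roll','screwdriver'):print(n,l,[(np.array(d['xyz']).round(4),round(d['p'],2)) for d in r.spot_point(p,l)][:2])
E
```

```text
[array([ 0.5239, -0.1478,  0.056 ]), array([ 0.6106, -0.1451,  0.056 ])] [array([ 0.4154, -0.1504,  0.03  ]), array([ 0.6686, -0.1433,  0.03  ])] [array([ 0.415 , -0.1521,  0.    ]), array([ 0.6717, -0.1459,  0.    ])]
gap mm -0.4424565560821325
gap mm -0.1736176935228928
gap mm 1.6697701597195302
gap mm 2.2757304246201757
wrist foot_left [(array([ 0.6106, -0.1499,  0.0262]), 0.85), (array([ 0.5677, -0.1466,  0.0254]), 0.67)]
wrist foot_right [(array([ 0.523 , -0.1524,  0.0266]), 0.9), (array([0.4432, 0.0074, 0.0007]), 0.82)]
wrist tip_edge []
wrist aerosol [(array([ 0.6536, -0.3201, -0.0007]), 0.71)]
wrist solder_spool [(array([ 0.7036, -0.0987,  0.003 ]), 0.69)]
wrist tape_roll []
wrist screwdriver []
side foot_left [(array([ 0.6071, -0.1473,  0.0277]), 0.92), (array([ 4.359e-01, -5.110e-02,  1.000e-04]), 0.87)]
side foot_right [(array([ 0.5223, -0.1535,  0.0288]), 0.95), (array([0.4446, 0.0078, 0.0007]), 0.79)]
side tip_edge [(array([ 0.458 , -0.0222, -0.0005]), 0.72)]
side aerosol [(array([ 0.6569, -0.3171,  0.0009]), 0.57)]
side solder_spool [(array([ 0.7069, -0.0963,  0.002 ]), 0.73)]
side tape_roll [(array([ 0.6892,  0.1361, -0.0008]), 0.63)]
side screwdriver [(array([ 0.424 , -0.279 , -0.0023]), 0.72)]
```

```bash
python3 st.py 22 side && python3 - <<'E'
from plant import r
print(r.finish_job())
E
```

```text
29.2 [ 0.5757 -0.0804  0.2424] open 0.409 F [ 0.1 -0.  -0.1] tilt 0.1 yawx 91.7 q [ 0.18  0.63 -0.2   1.7   0.16  0.83 -0.07]
the job is handed in; nothing more can be done
None
```

View pics/m22.png

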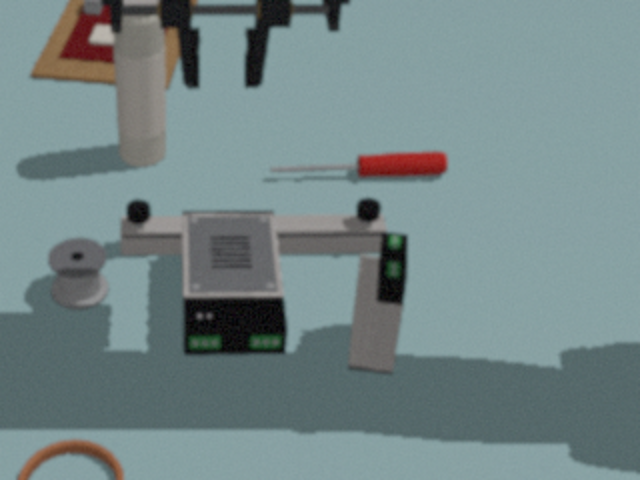

